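# Fit the terminal block and slam-latch the enclosure door

### The job

Set the loose green terminal block upright into the shallow holder on the floor of the open grey enclosure that lies on its back, and let go of it. Then swing the enclosure's door down and press it at the latch until the sprung bolt snaps in under its strike and holds the door shut by itself. Never push on the enclosure or its door with more than 25 N, and leave the other things on the bench where they are.

Things in the scene. Friction and masses are not known exactly. Their poses are not given: they have to be found in the camera images.
- enclosure: grey steel enclosure lying on its back, fixed to the bench, open at the top: 150 (its x) x 150 (its y) x 55 mm high without door, walls 3 mm, with a soft foam gasket on the rim up to 67 mm on the latch side. Origin: centre of its underside, on the bench. Its z is up, its +x points to the hinge side (to the right as the robot sees it, give or take 20 degrees), its -x side is the latch side.
- holder (a point): middle of the holder's floor inside the enclosure, 8 mm towards the latch side from the enclosure's centre and 7 mm above the bench. The holder is a rectangular pocket 22 mm wide along the enclosure's x and 66 mm long along its y, inside four aluminium ribs 5 mm high. Axes as the enclosure's.
- block_center (a point): centre of the loose green terminal block, 16 (its x) x 60 (its y) x 18 (its z) mm, 30 g, lying on the bench with z up; so its centre stands 9 mm above what it rests on. Either end may go either way in the holder.
- door_hinge (a point): middle of the door's hinge axis, which runs along the enclosure's y, 63 mm above the bench and 80 mm from the enclosure's centre on its +x side. Turns with the door: its own -x points along the door to the free edge, its own z is the door's outward normal.
- door_free_edge (a point): middle of the door's free edge, 158 mm from the hinge axis, half-way through the door's 5 mm sheet. The door is 150 mm wide along the hinge.
- door_latch_cover (a point): centre of the outer face of the black latch cover (30 x 44 mm, standing 4 mm proud of the door's outer face), right over the latch, 140 mm from the hinge axis and 6.5 mm outward of it. This is the place to press. Axes as those of door_hinge.
- door (a joint): door angle, rad: 0 about shut, pi/2 upright, more leans back (stop at 2.0). Stiff hinge, 0.4 N m friction: the 0.25 kg door stays where it is left. Latched it reads -0.03 to 0.04, as the strike inside was set by hand to an unknown height (9 mm range at the latch). Rigid stop posts meet the door about 1 mm below the point where the bolt snaps in.
- latch (a joint): how far the sprung bolt under the free edge is pushed back, m: 0 fully out, up to 0.011. Flat on top, bevelled 45 degrees below. Over the door's last 18 mm or so the strike bar pushes it back to about 0.007; then it snaps out to 0 below the bar. Bolt, gasket and hinge together take up to about 8 to 15 N at the latch cover (more if pressed nearer the hinge).
- round_cup: bystander: small translucent round cup, 54 mm across, 30 mm high, origin under its middle
- white_carton: bystander: small white carton, 55 x 85 x 32 mm, origin under its middle
- steel_cup: bystander: slim steel cup, 48 mm across, 66 mm high, origin under its middle
Things that resemble listed ones, but are neither listed nor needed, are in the scene too. Of the things that look like the enclosure, the larger one is meant. Several things look just like the part that bears block_center: the one meant starts farthest to the robot's right.

How it is judged:
By the outcome, as a careful person would: the job done as asked, in the order asked, and still so for the second after the job is handed in, with the robot touching nothing.
It also fails if it takes over 70 s, if anything falls off the work surface, if the arm or the gripper's body presses on something with over 40 N, if the wrist force passes 120 N, or if a joint passes its speed limit or range.

### The arm

A 6-joint arm with a two-finger parallel gripper is mounted at the origin on a cart in front of the work surface, level with it; the furniture and walls round the work are solid. World frame = base frame: x ahead of the robot, y to its left, z up, the work surface at z = 0. Lengths are in m, angles in rad, forces in N, time in s.
With the tool pointing down it reaches from about 0.325 to 0.875 m from the base axis. Payload 4.4 kg.
Tool frame: the origin (TCP) lies between the finger pads; the fingertips stand 19 mm ahead of it and the grasp point (between the pads) is the TCP; z points along the fingers, y is the direction in which the jaws open and shut (so a half turn about z gives the same grasp; the last joint's range is limited). The gripper opens to 85 mm and grips with 20 to 120 N. Pads are 22 mm wide; open, the fingers measure 114 mm over their backs; the gripper's body (76 mm by 85 mm) begins 54 mm behind the grasp point. The pads swing forward as they close: fully open they stand 13 mm farther back than shut.
Start: joints at [-1.294, 0.207, 1.542, -0, 1.393, -0.15], TCP at [0.238, -0.523, 0.22] pointing down, gripper open.
Joint ranges: [-2.73, 2.73], [-0.86, 2.22], [0.23, 2.46], [-1.11, 4.25], [0.08, 2.63], [-2.82, 2.82]. Speed limits (rad/s): [2.79, 2.79, 3.14, 3.14, 3.14, 3.14].

### API

Orientations are given as a unit quaternion [x, y, z, w].
In Python, from station import arm, vision, spotter gives the robot as it stands.
- The arm moves only by the tool arm_command, never from a script. Its argument "deltas" is a list of rows, each a list of 7 numbers: the shift along the world's x, y, z in cm, then the turn, a rotation vector about the world's x, y, z in degrees, then the finger opening in cm, from 0 to 8.54. In form: [[dx, dy, dz, ax, ay, az, hand], ...]. A call has 1 to 12 rows; each row is the pose to reach, as a shift and turn from the pose measured when the call began; what a row does not reach only later rows make up. A row lasts 1/8 s, in which the tool goes at most 62.5 mm and 10.7 degrees, less where a joint would pass 70% of its speed; a pose out of reach is approached as far as the arm can. A call with a gripper value outside its range is refused whole. The fingers move at their own pace and stop on an object; "force" is the grip in N (left out, the last holds). Time passes only in rows, so rows that repeat a pose let the fingers close. It gives the time, the measured TCP pose, the force and the opening at its end, in the units of the state.
- arm.observe(): the state, without advancing time (a new reading comes with each control period).
- vision.camera(name): name is "side" or "top"; returns (picture, depth): 420x560x3 uint8, blue, green, red; 420x560 float32, m along the optical axis (not along the pixel's ray), 0 where there is no reading.
- vision.camera_info(name): a dict with "K" (3x3 intrinsics, pixels), "R" (3x3) and "t" (3): a world point X has camera coordinates R X + t. Camera axes: x right, y down, z forward; pixel columns grow to the right and rows downward; lengths in m; the calibration is good to about 2 mm. A picture is of the moment at which its call begins. camera_info takes no time and is no camera call.
- arm.close_job(): hands the job in, once; it reports no verdict.
Trained networks look in the newest picture that a camera, given by its name, has taken for a name from the list of things; names that differ only in an ending like _2 or _b are one class to them, and where a whole thing is asked for, a point or a joint stands for the part that bears it (a point fixed in the world has none). Each returns a list of dicts, best first, with "score" (0 to 1); they miss things now and then, are a little off and sometimes report something else, mostly with a low value. They report only what shows in the picture. A call takes as long as a camera call. They do not tell look-alikes from the thing itself.
- spotter.find_in(camera, query): "location" ([column, row] in pixels, amid what is visible of it).
- spotter.regions_of(camera, query): "mask" (420x560 bool, what is visible of it) and "location" ([column, row] in pixels, amid what is visible of it).
- spotter.place_of(camera, query): "location" ([column, row] in pixels: a listed point, or the origin of a listed thing).
The state is a dict: "t": time; "q": joint angles; "qvel": joint speeds; "effort": joint torques, N m; "ee_pos": TCP position; "ee_rot": TCP orientation; "ft_force": force on the tool from outside, world axes, zero at the start; "moment": the same for the moment, N m; "grip_width": finger opening in m.
Only numpy, scipy, OpenCV 4.12 (cv2) and the standard library are available. Lean on these libraries where they do the work, as an engineer would, in place of code of your own. Each camera call takes 0.05 s, during which the arm holds its last target.

## Working session

There is one attempt and no reset: what is moved stays moved. The work goes in short steps, Python scripts to look and compute and a tool call to move; the robot and the scene stay as the last step left them, time stands still between calls to the robot, and variables do not carry over. Pictures are saved under pics/ and viewed, and the job is handed in when it is done.

Besides the shell and the picture viewer there is one more tool, called after ">>>" as name([rows], argument=value, ...), one row to a line, values as JSON. arm_command: Moves the arm, as the interface text tells. Its arguments: {"type":"object","properties":{"deltas":{"type":"array"},"force":{"type":"number"}},"required":["deltas"]}

```bash
ls; mkdir -p pics; python3 - <<'E'
from station import arm, vision, spotter
import cv2
for n in ("top","side"):
    p,d=vision.camera(n); cv2.imwrite(f"pics/{n}0.png",p)
    i=vision.camera_info(n); print(n,i)
print(arm.observe())
E
```

```text
pics
top {'K': array([[422.48658202,   0.        , 277.65895863],
       [  0.        , 422.48658202, 209.12211523],
       [  0.        ,   0.        ,   1.        ]]), 'R': array([[-0.01016008, -0.99988897, -0.01090021],
       [-0.99651267,  0.01102742, -0.08270965],
       [ 0.08282067,  0.01002186, -0.99651407]]), 't': array([0.0451256 , 0.51924769, 1.03514781])}
side {'K': array([[394.5121695,   0.       , 277.3819799],
       [  0.       , 394.5121695, 207.0984603],
       [  0.       ,   0.       ,   1.       ]]), 'R': array([[-9.99706643e-01,  1.43217783e-02, -1.95323856e-02],
       [ 2.42171987e-02,  5.77962996e-01, -8.15703563e-01],
       [-3.93329527e-04, -8.15937291e-01, -5.78140280e-01]]), 't': array([0.54035364, 0.02888323, 1.05839815])}
{'t': 0.1, 'q': array([-1.29452214e+00,  2.07364204e-01,  1.54284941e+00, -3.05317958e-05,
        1.39347986e+00, -1.50501219e-01]), 'qvel': array([-0.00124563, -0.00132088, -0.00304548,  0.0001434 ,  0.00064305,
       -0.00180279]), 'effort': array([-3.93154723e-04, -3.84096444e+01, -2.92548931e+01, -3.73694847e-04,
        4.85554789e-03, -9.26487985e-06]), 'ee_pos': array([ 0.23779598, -0.52273569,  0.21940701]), 'ee_rot': array([ 9.77317991e-01,  2.11774507e-01, -8.10068314e-05, -1.04738577e-03]), 'ft_force': array([ 0.12267231, -0.34756586, -0.35664389]), 'moment': array([-0.02954044, -0.04156567, -0.02390806]), 'grip_width': 0.08515581803823999}
```

View pics/top0.png

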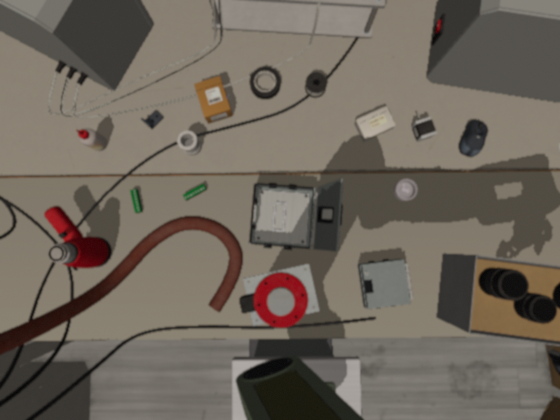

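View pics/side0.png

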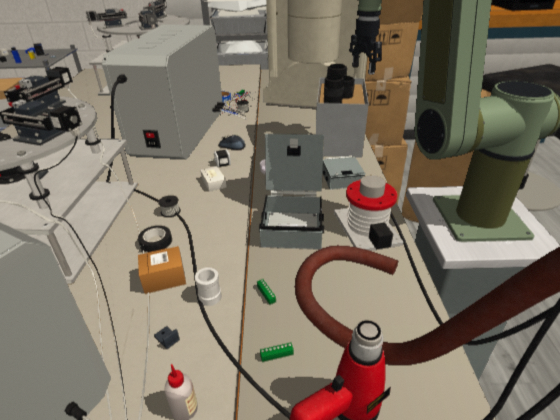

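The top view shows the enclosure at about (282,215), with its door standing open to the right at (328,215). Two green blocks lie at (195,190) and (136,200), and the right-hand one at (195,190) is meant. I'll measure these next.

```bash
cat > h.py <<'E'
import numpy as np, cv2
from station import arm, vision, spotter
I={n:vision.camera_info(n) for n in("top","side")}
def ray(n,uv):
    i=I[n];K,R,t=i["K"],i["R"],i["t"]
    c=-R.T@t; d=R.T@np.linalg.inv(K)@np.array([uv[0],uv[1],1.0]); return c,d
def at_z(n,uv,z):
    c,d=ray(n,uv); return c+d*(z-c[2])/d[2]
def dep(n,uv,dd):
    c,d=ray(n,uv); return c+d*dd
def cloud(n,D,mask=None):
    i=I[n];K,R,t=i["K"],i["R"],i["t"]
    m=(D>0) if mask is None else (mask&(D>0))
    v,u=np.nonzero(m); z=D[v,u]
    P=np.stack([(u-K[0,2])/K[0,0]*z,(v-K[1,2])/K[1,1]*z,z],1)
    return (P-t)@R, u, v
def proj(n,X):
    i=I[n];p=i["K"]@(i["R"]@np.asarray(X)+i["t"]); return p[:2]/p[2]
def tri(uvT,uvS):
    c1,d1=ray("top",uvT);c2,d2=ray("side",uvS)
    A=np.stack([d1,-d2],1);s=np.linalg.lstsq(A,c2-c1,rcond=None)[0]
    a=c1+d1*s[0];b=c2+d2*s[1];return (a+b)/2,np.linalg.norm(a-b)
E
python3 - <<'E'
from h import *
np.set_printoptions(precision=4,suppress=True)
Z=dict(enclosure=0,holder=.007,block_center=.009,door_hinge=.063,round_cup=0,white_carton=0,steel_cup=0,door_free_edge=.2,door_latch_cover=.19)
for n in("top","side"):
    p,d=vision.camera(n); 
    for q,z in Z.items():
        for r in spotter.place_of(n,q)[:4]:
            print(n,q,round(r["score"],2),np.round(r["location"],1),at_z(n,r["location"],z)[:2])
    for r in spotter.regions_of(n,"block_center")[:4]:
        m=r["mask"]; P,u,v=cloud(n,d,m)
        rc=cv2.minAreaRect(P[:,:2].astype(np.float32)*1000)
        print("mask",round(r["score"],2),r["location"],m.sum(),P.mean(0),P[:,2].max(),rc)
print(arm.observe()["t"])
E
```

```text
top enclosure 0.9 [281.7 215.9] [0.5041 0.0297]
top holder 0.88 [276.5 218.9] [0.4961 0.0429]
top block_center 0.72 [135.6 197.2] [0.5552 0.4013]
top block_center 0.65 [195.2 196.9] [0.5543 0.2492]
top door_hinge 0.81 [407.9 285.2] [ 0.3327 -0.2664]
top door_hinge 0.64 [315.1 218.9] [ 0.4918 -0.0503]
top round_cup 0.57 [404.8 188.2] [ 0.5716 -0.2856]
top round_cup 0.3 [340.  211.5] [ 0.5137 -0.119 ]
top white_carton 0.86 [374.  126.2] [ 0.7342 -0.2118]
top steel_cup 0.67 [192.5 145.3] [0.6899 0.2588]
top door_free_edge 0.97 [362.7 287.3] [ 0.3428 -0.1342]
top door_free_edge 0.89 [338.5 214.3] [ 0.4927 -0.0882]
top door_latch_cover 0.9 [343.5 213.4] [ 0.4952 -0.1   ]
top door_latch_cover 0.56 [370.4 283.2] [ 0.35   -0.1522]
mask 0.63 [134.1, 201.0] 202 [0.5448 0.3985 0.0153] 0.02388652576425101 ((547.03515625, 403.2078857421875), (64.58348083496094, 23.588272094726562), 12.427785873413086)
mask 0.62 [194.4, 197.9] 184 [0.5653 0.2504 0.0153] 0.02145721657182253 ((567.481689453125, 252.27613830566406), (20.62038803100586, 59.86109924316406), 29.46135139465332)
side enclosure 0.69 [342.7
[... 409 characters left out ...]
93.6] [ 0.4975 -0.0445]
side round_cup 0.56 [264.3 171.4] [ 0.5791 -0.275 ]
side white_carton 0.85 [212.  182.3] [ 0.742  -0.2152]
side steel_cup 0.38 [293.1 138.6] [ 0.4743 -0.5137]
side door_free_edge 0.94 [345.6 175.1] [0.3883 0.0946]
side door_free_edge 0.87 [296.4 133.8] [ 0.4845 -0.1234]
side door_free_edge 0.4 [291.6 228.3] [0.5148 0.2773]
side door_latch_cover 0.97 [295.4 140.6] [ 0.4881 -0.1035]
side door_latch_cover 0.83 [348.4 172.4] [0.3767 0.0663]
side door_latch_cover 0.32 [293.6 230.4] [0.5108 0.2711]
mask 0.7 [268.2, 291.8] 223 [0.5684 0.258  0.0149] 0.02065349042444296 ((568.5487670898438, 254.42562866210938), (16.307876586914062, 59.751773834228516), 28.923412322998047)
1.2
```

```bash
python3 - <<'E'
from h import *
p=cv2.imread("pics/top0.png");q=cv2.imread("pics/side0.png")
cv2.imwrite("pics/ztop.png",cv2.resize(p[160:270,110:360],None,fx=3.2,fy=3.2,interpolation=cv2.INTER_CUBIC))
cv2.imwrite("pics/zside.png",cv2.resize(q[115:365,220:370],None,fx=2.4*1.6*.6,fy=2.4*1.6*.6,interpolation=cv2.INTER_CUBIC))
E
```

```text
(no output)
```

View pics/ztop.png

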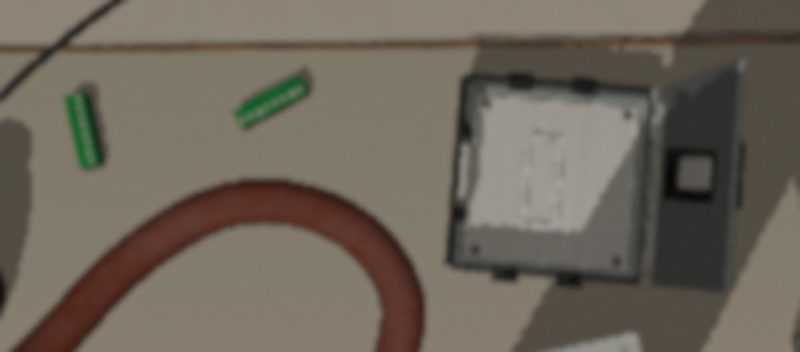

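View pics/zside.png

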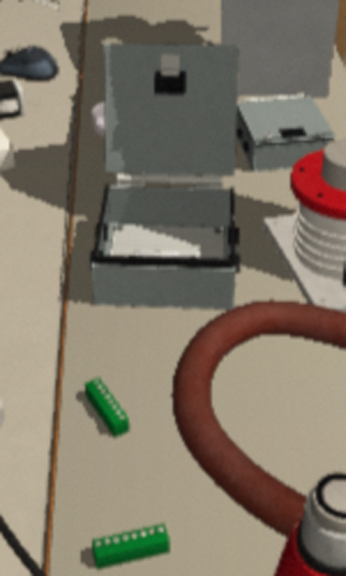

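```bash
python3 - <<'E'
from h import *
np.set_printoptions(precision=4,suppress=True)
c=[(255.3,184.4),(313.8,188.1),(310,247.5),(250.6,242.8)]
for z in(.055,.06):
    P=[at_z("top",u,z) for u in c]; print(z,np.array(P)[:,:2],np.mean(P,0)[:2])
    for k in range(4):
        e=P[(k+1)%4]-P[k]; print(np.linalg.norm(e),np.degrees(np.arctan2(e[1],e[0])))
h=np.array([(524,135),(560,132),(557,228),(522,222)])/3.2+[110,160]
H=[at_z("top",u,.012) for u in h]; print(np.array(H),np.mean(H,0))
# cloud
for n in("top","side"):
    p,d=vision.camera(n); P,u,v=cloud(n,d)
    m=(abs(P[:,0]-.5)<.13)&(P[:,1]>-.06)&(P[:,1]<.14)&(P[:,2]>.045)&(P[:,2]<.075)
    Q=P[m]; print(n,m.sum(),np.histogram(Q[:,2],bins=np.arange(.045,.076,.003)))
    print(cv2.minAreaRect((Q[:,:2]*1000).astype(np.float32)))
    # door
    m=(abs(P[:,0]-.5)<.13)&(P[:,1]>-.15)&(P[:,1]<-.03)&(P[:,2]>.08)&(P[:,2]<.25)
    Q=P[m]; cc=Q.mean(0);_,s,V=np.linalg.svd(Q-cc); print("door",m.sum(),cc,V[2],s,Q.min(0),Q.max(0))
    m=(abs(P[:,0]-.5)<.05)&(abs(P[:,1]-.03)<.05)&(P[:,2]<.03); print("floor",np.median(P[m][:,2]))
E
```

```text
0.055 [[ 0.578   0.0931]
 [ 0.5672 -0.0491]
 [ 0.4236 -0.0375]
 [ 0.4363  0.1053]] [0.5013 0.028 ]
0.14261411483483447 -94.31637170901443
0.14413802820129223 175.38449404054944
0.14332186756882043 84.91121030211156
0.1422113305983729 -4.899467978675786
0.06 [[ 0.5772  0.0928]
 [ 0.5666 -0.0487]
 [ 0.4236 -0.0372]
 [ 0.4363  0.1049]] [0.5009 0.028 ]
0.14191501098283002 -94.31637170901443
0.1434314540248683 175.38449404054944
0.14261929426596137 84.91121030211156
0.14151420122141647 -4.899467978675791
[[0.5382 0.0494 0.012 ]
 [0.5403 0.0209 0.012 ]
 [0.4645 0.0242 0.012 ]
 [0.4695 0.0516 0.012 ]] [0.5031 0.0365 0.012 ]
top 654 (array([  6,  13,  48, 108, 153,  89, 106,  83,  26,  22]), array([0.045, 0.048, 0.051, 0.054, 0.057, 0.06 , 0.063, 0.066, 0.069,
       0.072, 0.075]))
((500.77490234375, 26.26966094970703), (155.77110290527344, 149.59205627441406), 84.92347717285156)
door 1633 [ 0.491  -0.0707  0.1698] [-0.0864 -0.9749 -0.2051] [1.7269 1.6639 0.3282] [ 0.417  -0.0951  0.08  ] [ 0.5674 -0.0447  0.2208]
floor 0.006966993476095555
side 1106 (array([101, 114, 121, 126, 178, 118, 143,  90,  50,  65]), array([0.045, 0.048, 0.051, 0.054, 0.057, 0.06 , 0.063, 0.066, 0.069,
       0.072, 0.075]))
((502.8185119628906, 26.799728393554688), (164.30728149414062, 149.32363891601562), 85.0821533203125)
door 3019 [ 0.494  -0.0668  0.1512] [-0.0884 -0.9752 -0.203 ] [2.3813 2.2553 0.3611] [ 0.4187 -0.0961  0.08  ] [ 0.5688 -0.0422  0.2177]
floor 0.006857044089620661
```

>>> arm_command([
  [0,0,6,0,0,0,8.5],
  [0.5,1,12,0,0,0,8.5],
  [2,5,14,0,0,6,8.5],
  [4,10,14,0,0,13,8.5],
  [6,15,14,0,0,20,8.5],
  [8,20,14,0,0,26,8.5],
  [10,25,14,0,0,33,8.5],
  [12,30,14,0,0,40,8.5],
  [15,35,14,0,0,46,8.5],
  [17,40,14,0,0,53,8.5],
  [19,45,14,0,0,59,8.5],
  [21,50,14,0,0,65,8.5],
], force=40)

```text
t: 2.8
ee_pos: [0.4484, -0.0217, 0.3608]
ee_rot: [0.709, 0.705, 0.0, 0.001]
ft_force: [0.7, -1.2, 0.6]
grip_width: 0.0851
```

```bash
cat >> h.py <<'E'
from scipy.spatial.transform import Rotation as Ro
def pose():
    s=arm.observe();R=Ro.from_quat(s["ee_rot"]).as_matrix()
    print("t",round(s["t"],2),"pos",np.round(s["ee_pos"],4),"yaw of y",round(np.degrees(np.arctan2(R[1,1],R[0,1])),2),"z",np.round(R[:,2],3),"q",np.round(s["q"],2),"F",np.round(s["ft_force"],2),"w",round(s["grip_width"],4))
    return s,R
E
python3 -c "
from h import *
s,R=pose(); print(np.array([.566,.2515,.12])-s['ee_pos'])"
```

```text
t 2.8 pos [ 0.4484 -0.0217  0.3608] yaw of y -0.35 z [ 0.001 -0.    -1.   ] q [-0.24 -0.15  1.62 -0.    1.67 -0.24] F [ 0.7  -1.21  0.57] w 0.0851
[ 0.11756632  0.27319103 -0.24076471]
```

>>> arm_command([
  [2.4,5.5,0,0,0,6,5],
  [4.8,11,-1,0,0,12,5],
  [7.2,16.5,-5,0,0,18,5],
  [9.5,22,-10,0,0,24,5],
  [11.8,27.3,-14,0,0,29.5,5],
  [11.8,27.3,-19,0,0,29.5,5],
  [11.8,27.3,-24,0,0,29.5,5],
  [11.8,27.3,-24,0,0,29.5,5],
])

```text
t: 3.8
ee_pos: [0.561, 0.2502, 0.1141]
ee_rot: [0.506, 0.863, -0.005, -0.005]
ft_force: [-0.8, 0.1, 0.5]
grip_width: 0.0501
```

```bash
python3 - <<'E'
from h import *
s,R=pose()
for n in("top","side"):
    p,d=vision.camera(n); cv2.imwrite(f"pics/{n}1.png",p)
    g=(p[...,1].astype(int)>p[...,2]+30)&(p[...,1].astype(int)>p[...,0]+20)&(d>0)
    P,u,v=cloud(n,d,g); m=(abs(P[:,0]-.566)<.06)&(abs(P[:,1]-.2515)<.06)&(P[:,2]<.04)
    Q=P[m]; print(n,m.sum(),Q.mean(0),cv2.minAreaRect((Q[:,:2]*1000).astype(np.float32)), cv2.minAreaRect((Q[Q[:,2]>.014][:,:2]*1000).astype(np.float32)))
q=cv2.imread("pics/side1.png"); cv2.imwrite("pics/z1.png",cv2.resize(q[180:330,180:350],None,fx=3.5,fy=3.5))
E
```

```text
t 3.8 pos [0.561  0.2502 0.1141] yaw of y 29.2 z [-0.013 -0.004 -1.   ] q [ 0.28  0.4   1.53 -0.    1.23 -0.23] F [-0.76  0.11  0.46] w 0.0501
top 95 [0.57180506 0.24224119 0.01680812] ((571.5172729492188, 243.01995849609375), (19.357078552246094, 41.181243896484375), 19.004562377929688) ((571.3670043945312, 242.08602905273438), (15.745980262756348, 38.70008087158203), 26.8951358795166)
side 220 [0.56777725 0.25720323 0.01472668] ((569.30810546875, 243.8330078125), (24.71722984313965, 78.7391586303711), 28.806352615356445) ((568.3301391601562, 252.98410034179688), (16.729145050048828, 61.95689010620117), 27.963834762573242)
```

View pics/z1.png

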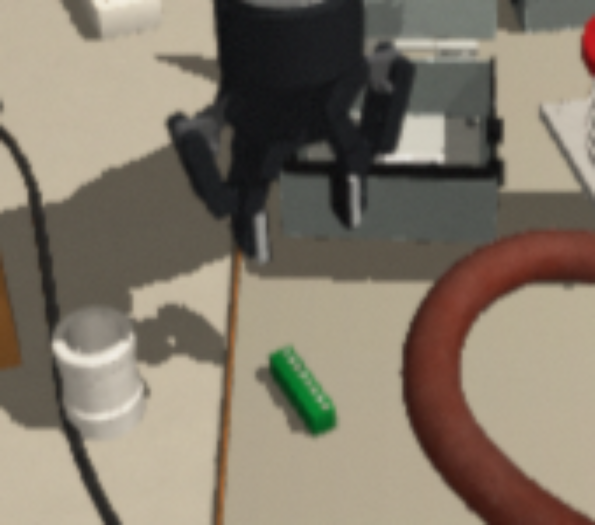

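The side view shows the block clear below the gripper, at zoom (303,390). The measured centre is about (0.568, 0.2525).

>>> arm_command([
  [0.7,0.2,-3,0,-0.7,-0.5,4.5],
  [0.7,0.2,-5.5,0,-0.7,-0.5,4.5],
  [0.7,0.2,-6,0,-0.7,-0.5,4.5],
  [0.7,0.2,-6,0,-0.7,-0.5,4.5],
])

```text
t: 4.4
ee_pos: [0.5761, 0.2535, 0.0648]
ee_rot: [0.51, 0.86, 0.005, 0.008]
ft_force: [1.0, -0.5, 0.4]
grip_width: 0.045
```

```bash
python3 -c "
from h import *
s,R=pose(); print(np.array([.568,.2525,.027])-s['ee_pos'])"
```

```text
t 4.4 pos [0.5761 0.2535 0.0648] yaw of y 28.62 z [ 0.018  0.001 -1.   ] q [ 0.28  0.47  1.54 -0.    1.11 -0.22] F [ 1.01 -0.53  0.41] w 0.045
[-0.00806739 -0.00102788 -0.03783712]
```

>>> arm_command([
  [-0.4,0,-1,0,0.5,0,4.5],
  [-0.8,-0.1,-1.2,0,1,0,4.5],
  [-0.8,-0.1,-1.2,0,1,0,4.5],
  [-0.8,-0.1,-1.2,0,1,0,4.5],
  [-0.8,-0.1,-1.2,0,1,0,4.5],
])

```text
t: 5.03
ee_pos: [0.5682, 0.2526, 0.053]
ee_rot: [0.51, 0.86, 0.001, 0.0]
ft_force: [-0.2, -0.2, -0.3]
grip_width: 0.0448
```

```bash
python3 -c "
from h import *
s,R=pose(); print(s['qvel'],np.array([.568,.2525,.027])-s['ee_pos'])"
```

```text
t 5.03 pos [0.5682 0.2526 0.053 ] yaw of y 28.62 z [ 0.001  0.002 -1.   ] q [ 0.28  0.48  1.55  0.    1.11 -0.22] F [-0.18 -0.24 -0.31] w 0.0448
[ 0.00232294  0.00149855 -0.00180876  0.00187982  0.0015511  -0.00186901] [-2.17743605e-04 -8.98497759e-05 -2.59728471e-02]
```

Settled and accurate. Next I'll descend, grip and lift.

>>> arm_command([
  [0,0,-1,0,0,0,4.5],
  [0,0,-2,0,0,0,4.5],
  [0,0,-2.6,0,0,0,4.5],
  [0,0,-2.6,0,0,0,4.5],
  [0,0,-2.6,0,0,0,1],
  [0,0,-2.6,0,0,0,1],
  [0,0,-2.6,0,0,0,1],
  [0,0,-2.6,0,0,0,1],
  [0,0,-2.6,0,0,0,1],
  [0,0,-2.6,0,0,0,1],
], force=40)

```text
t: 6.28
ee_pos: [0.5682, 0.2526, 0.0269]
ee_rot: [0.51, 0.86, 0.001, 0.0]
ft_force: [-0.5, -0.8, -0.3]
grip_width: 0.0101
```

```bash
python3 -c "
from h import *
s,R=pose()"
```

```text
t 6.28 pos [0.5682 0.2526 0.0269] yaw of y 28.62 z [ 0.001  0.001 -1.   ] q [ 0.28  0.52  1.56  0.    1.06 -0.22] F [-0.51 -0.79 -0.25] w 0.0101
```

```bash
python3 - <<'E'
from h import *
for n in("top","side"):
    p,d=vision.camera(n); cv2.imwrite(f"pics/{n}2.png",p)
q=cv2.imread("pics/side2.png");t=cv2.imread("pics/top2.png")
a=cv2.resize(q[230:330,210:310],None,fx=4,fy=4);b=cv2.resize(t[150:250,140:240],None,fx=4,fy=4)
cv2.imwrite("pics/z2.png",np.hstack([a,b]))
E
```

```text
(no output)
```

View pics/z2.png

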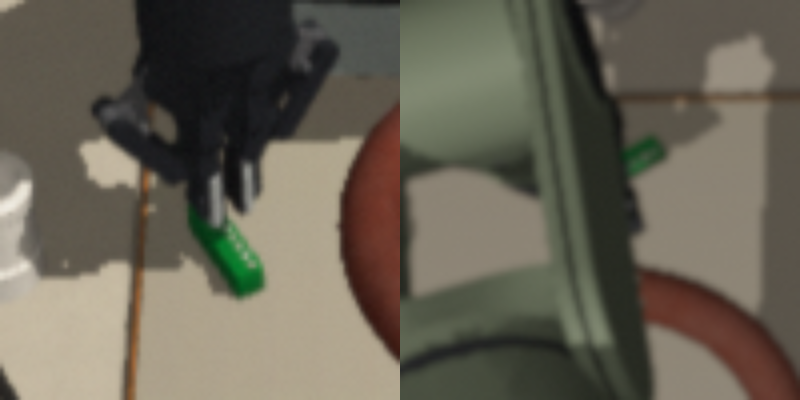

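```bash
python3 - <<'E'
from h import *
for z in (0.0,.008,.018,.027,.04): print(z,proj("side",[.5682,.2526,z]),(proj("side",[.5682,.2526,z])-[210,230])*4)
p,d=vision.camera("side")
g=(p[...,1].astype(int)>p[...,2]+30)&(p[...,1].astype(int)>p[...,0]+20)&(d>0)
P,u,v=cloud("side",d,g); m=(abs(P[:,0]-.566)<.06)&(abs(P[:,1]-.2515)<.06)&(P[:,2]<.04)
Q=P[m]; print(m.sum(),Q.mean(0),cv2.minAreaRect((Q[:,:2]*1000).astype(np.float32)),cv2.minAreaRect((Q[Q[:,2]>.014][:,:2]*1000).astype(np.float32)))
# dark finger points
P,u,v=cloud("side",d); m=(abs(P[:,0]-.568)<.05)&(abs(P[:,1]-.2526)<.05)&(P[:,2]>.025)&(P[:,2]<.05)&(u>250)&(u<280); print(P[m][:, :].min(0),P[m].mean(0))
for (uu,vv) in [(263,285),(262,287),(263,280),(271,281),(272,278)]: print(uu,vv,d[vv,uu],dep("side",(uu,vv),d[vv,uu]))
E
```

```text
0.0 [266.2411555  294.43828605] [224.96462198 257.75314418]
0.008 [266.10760825 291.87707484] [224.43043298 247.50829938]
0.018 [265.93861017 288.63597652] [223.75444068 234.54390607]
0.027 [265.78451449 285.68068114] [223.13805798 222.72272456]
0.04 [265.5585166  281.34642243] [222.23406641 205.38568971]
174 [0.56527004 0.26336469 0.01438932] ((565.0296020507812, 252.59994506835938), (24.207616806030273, 59.85084533691406), 27.145797729492188) ((568.4921875, 253.88125610351562), (16.778091430664062, 59.07763671875), 27.601648330688477)
[0.55023816 0.24279826 0.03760957] [0.56586554 0.25888793 0.04492905]
263 285 0.81134343 [0.5730416  0.2693209  0.04684046]
262 287 0.8482742 [0.57680329 0.24583788 0.0161013 ]
263 280 0.8051031 [0.57253968 0.26780627 0.05977218]
271 281 0.81862724 [0.55654259 0.25964581 0.04790759]
272 278 0.8170253 [0.55428921 0.25721864 0.05410546]
```

```bash
python3 - <<'E'
from h import *
p,d=vision.camera("side")
np.set_printoptions(linewidth=220,precision=3,suppress=True)
P,u,v=cloud("side",d)
Z=np.full(d.shape,np.nan);Z[v,u]=P[:,2]
print("cols",list(range(254,282,2)))
for r in range(262,300,2): print(r,np.round(Z[r,254:282:2]*1000).tolist())
cv2.imwrite("pics/z3.png",cv2.resize(p[250:310,240:290],None,fx=10,fy=10,interpolation=cv2.INTER_NEAREST))
pose()
E
```

```text
cols [254, 256, 258, 260, 262, 264, 266, 268, 270, 272, 274, 276, 278, 280]
262 [96.0, 105.0, 106.0, 117.0, 117.0, nan, 85.0, 89.0, 99.0, 104.0, 104.0, 90.0, 91.0, 90.0]
264 [90.0, 91.0, 106.0, 113.0, 111.0, 108.0, -1.0, 83.0, 93.0, 95.0, 91.0, 84.0, 83.0, 85.0]
266 [93.0, 90.0, 102.0, 107.0, 106.0, 104.0, 76.0, 82.0, 88.0, nan, 87.0, 81.0, -2.0, -0.0]
268 [92.0, 90.0, 89.0, 101.0, 97.0, 92.0, 71.0, 77.0, 83.0, 83.0, 83.0, -0.0, -0.0, -2.0]
270 [96.0, 91.0, 89.0, 91.0, 90.0, 87.0, 67.0, 74.0, 76.0, 81.0, 77.0, 1.0, -0.0, -2.0]
272 [93.0, 93.0, 84.0, 86.0, 83.0, 83.0, 60.0, 68.0, 75.0, 72.0, 65.0, 1.0, -1.0, -1.0]
274 [90.0, 85.0, 79.0, 79.0, 79.0, 74.0, 53.0, 60.0, 69.0, 67.0, 61.0, -0.0, -2.0, -1.0]
276 [82.0, 59.0, 69.0, 69.0, 68.0, 69.0, 48.0, 54.0, 64.0, 63.0, 54.0, 0.0, 1.0, 1.0]
278 [-1.0, 53.0, 62.0, 65.0, 64.0, 64.0, 41.0, 49.0, 57.0, 54.0, 47.0, 1.0, -1.0, -0.0]
280 [-1.0, 0.0, 54.0, 59.0, 57.0, 59.0, 0.0, 44.0, 53.0, 49.0, -0.0, 0.0, -1.0, 0.0]
282 [1.0, -1.0, 48.0, 55.0, 52.0, 54.0, -0.0, 0.0, 44.0, 42.0, -2.0, -1.0, 0.0, -1.0]
284 [-1.0, -1.0, 17.0, 47.0, 45.0, 46.0, 46.0, -1.0, -0.0, 1.0, 1.0, nan, 0.0, 1.0]
286 [-1.0, 0.0, 10.0, 19.0, 37.0, 43.0, 19.0, -1.0, -2.0, -0.0, -0.0, -1.0, -2.0, -1.0]
288 [-2.0, -1.0, 2.0, 13.0, 17.0, 18.0, 16.0, 18.0, -0.0, -0.0, -0.0, 0.0, 1.0, -0.0]
290 [-1.0, -2.0, 2.0, 5.0, 15.0, 16.0, 19.0, nan, 16.0, -0.0, 0.0, 2.0, -1.0, 2.0]
292 [-0.0, -2.0, 0.0, -2.0, 8.0, 18.0, 17.0, 18.0, 18.0, 17.0, -0.0, 1.0, 2.0, 1.0]
294 [0.0, -1.0, -2.0, 1.0, 3.0, 12.0, 17.0, 18.0, 17.0, 16.0, -1.0, 1.0, 1.0, 1.0]
296 [0.0, -2.0, -0.0, -1.0, 1.0, 7.0, 16.0, 18.0, 16.0, 18.0, 19.0, -0.0, -1.0, 0.0]
298 [0.0, -1.0, -2.0, -0.0, -1.0, 1.0, 8.0, 17.0, 17.0, 17.0, 14.0, -0.0, -1.0, -1.0]
t 6.47 pos [0.568 0.253 0.027] yaw of y 28.62 z [ 0.001  0.002 -1.   ] q [ 0.28  0.52  1.56  0.    1.06 -0.22] F [ 0.9   0.98 -0.61] w 0.0103
```

View pics/z3.png

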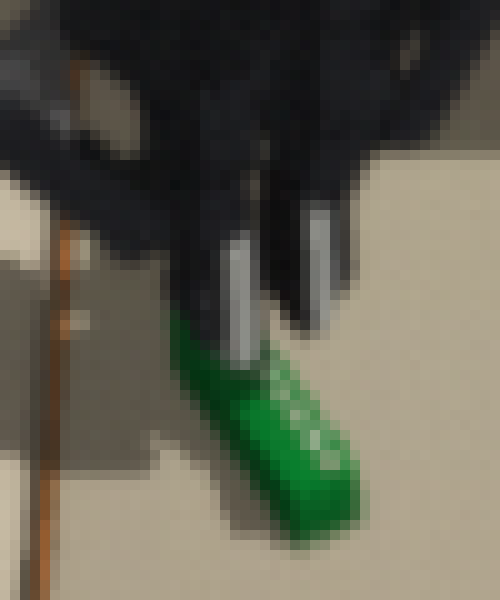

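```bash
python3 - <<'E'
from h import *
np.set_printoptions(precision=4,suppress=True)
p,d=vision.camera("side")
P,u,v=cloud("side",d)
for n,a,b in(("L",257,265),("R",266,276)):
    m=(P[:,2]>.036)&(P[:,2]<.07)&(u>=a)&(u<b)&(v>268)&(v<288); Q=P[m]; print(n,m.sum(),Q.mean(0),Q.min(0),Q.max(0)); 
    for k in range(0,len(Q),3): print(Q[k])
E
```

```text
L 71 [0.577  0.2657 0.0565] [0.5702 0.2576 0.0364] [0.5854 0.2692 0.0697]
[0.5847 0.2596 0.0662]
[0.5784 0.2644 0.0679]
[0.5849 0.2601 0.061 ]
[0.5783 0.2679 0.0687]
[0.5722 0.2683 0.0688]
[0.5827 0.2647 0.0627]
[0.5764 0.267  0.0648]
[0.5703 0.2677 0.0653]
[0.5806 0.2675 0.0626]
[0.5745 0.2663 0.0612]
[0.5854 0.2593 0.0515]
[0.5787 0.2678 0.06  ]
[0.5725 0.268  0.0599]
[0.5808 0.2681 0.0575]
[0.5749 0.2647 0.0538]
[0.5834 0.2623 0.0487]
[0.5771 0.2644 0.0506]
[0.5707 0.2678 0.0539]
[0.5772 0.2642 0.0475]
[0.5709 0.267  0.0502]
[0.5753 0.2647 0.045 ]
[0.5793 0.2678 0.0455]
[0.5731 0.2686 0.046 ]
[0.5732 0.268  0.0425]
R 98 [0.5587 0.2538 0.0547] [0.5498 0.2423 0.0372] [0.5674 0.2664 0.0697]
[0.5663 0.2452 0.0685]
[0.5665 0.2458 0.0633]
[0.5518 0.2504 0.0674]
[0.5644 0.2477 0.0623]
[0.5519 0.2505 0.0646]
[0.5645 0.2473 0.059 ]
[0.5559 0.2579 0.0693]
[0.5499 0.2498 0.061 ]
[0.5624 0.2528 0.0615]
[0.5559 0.2603 0.0688]
[0.55   0.2512 0.0595]
[0.5625 0.2523 0.0582]
[0.5561 0.2582 0.0638]
[0.5501 0.2501 0.0555]
[0.5625 0.2528 0.0557]
[0.5561 0.2603 0.0631]
[0.5501 0.2536 0.0561]
[0.5627 0.2504 0.0504]
[0.5562 0.2601 0.06  ]
[0.5502 0.2508 0.0504]
[0.5628 0.2518 0.0488]
[0.5542 0.259  0.0559]
[0.5651 0.2485 0.0427]
[0.5585 0.2586 0.0528]
[0.5524 0.2522 0.046 ]
[0.563  0.2506 0.0417]
[0.5565 0.2589 0.0501]
[0.563  0.2533 0.0416]
[0.5565 0.26   0.0483]
[0.5609 0.2558 0.0411]
[0.5546 0.2583 0.0435]
[0.5588 0.2593 0.0418]
[0.5669 0.2664 0.0465]
```

The left and right pads are at zoom (240,360) and (318,330), with their tips about 40 mm above the bench. That is about 30 mm higher than the reported TCP implies, so they closed on air above the block. The lateral position agrees with the pose. I'll open, go lower in stages and watch the force.

>>> arm_command([
  [0,0,0,0,0,0,4.5],
  [0,0,0,0,0,0,4.5],
  [0,0,0,0,0,0,4.5],
  [0,0,0,0,0,0,4.5],
  [0,0,-1,0,0,0,4.5],
  [0,0,-2,0,0,0,4.5],
  [0,0,-2,0,0,0,4.5],
])

```text
t: 7.4
ee_pos: [0.5666, 0.2521, 0.005]
ee_rot: [0.51, 0.86, -0.0, -0.001]
ft_force: [-0.9, -0.4, -0.9]
grip_width: 0.045
```

```bash
python3 - <<'E'
from h import *
pose()
p,d=vision.camera("side")
P,u,v=cloud("side",d)
Z=np.full(d.shape,np.nan);Z[v,u]=P[:,2]
print("cols",list(range(244,292,2)))
for r in range(270,304,2): print(r,[int(round(x*1000)) if x==x else -99 for x in Z[r,244:292:2]])
cv2.imwrite("pics/z4.png",cv2.resize(p[250:310,240:300],None,fx=9,fy=9,interpolation=cv2.INTER_NEAREST))
E
```

```text
t 7.4 pos [0.5666 0.2521 0.005 ] yaw of y 28.62 z [-0.002  0.001 -1.   ] q [ 0.28  0.55  1.57  0.    1.03 -0.22] F [-0.92 -0.4  -0.85] w 0.045
cols [244, 246, 248, 250, 252, 254, 256, 258, 260, 262, 264, 266, 268, 270, 272, 274, 276, 278, 280, 282, 284, 286, 288, 290]
270 [108, 0, 0, 83, 87, 87, 86, 99, 97, 96, -2, 0, 0, 1, -2, 56, 58, 72, 69, 66, 57, 0, 0, 1]
272 [104, -2, -2, 76, 83, 88, 91, 95, 91, 90, -1, 0, -1, 0, 0, 49, 55, 60, 63, 62, 0, -2, 1, -1]
274 [99, -3, 1, 71, 67, 83, 89, 90, 86, 85, 1, 1, -2, -1, -1, 44, 50, 57, 56, 49, -1, 0, 1, -1]
276 [93, 90, 71, 71, 69, 80, 83, 83, 80, -1, 0, 0, 0, 1, -2, 36, 44, 52, 50, 47, 0, 0, 1, -1]
278 [90, 87, 72, 73, 68, 78, 76, 72, 0, 0, 1, -1, 1, 0, 0, 30, 39, 44, 44, 38, -1, -1, -2, 1]
280 [82, 80, 78, 71, 68, 72, 69, 67, 18, 18, 0, -1, 1, -1, 0, 23, 32, 38, 39, 33, 0, -1, 0, -1]
282 [78, 76, 74, 66, 65, 67, 65, 61, 16, 19, 17, 0, -1, 0, -1, 1, 26, 37, 33, 26, 0, 0, 0, 0]
284 [74, 70, 69, 61, 58, 62, 60, 55, 18, 17, 18, 17, 1, -1, 2, 0, 20, 28, 26, 1, 0, 0, 0, -2]
286 [-17, 64, -1, 43, 50, 49, 50, 50, 15, 18, 18, 19, 2, 0, 0, 1, -1, 22, 23, 0, 0, 0, 0, -1]
288 [-21, 0, 1, 35, 43, 44, 43, 44, 14, 19, 17, 20, 17, 0, 1, -1, 2, 0, -1, -1, 1, 0, 1, -1]
290 [-22, -1, -2, -1, 35, 38, 36, 37, 8, 16, 17, 18, 18, 18, 1, -1, 0, 0, 0, 0, 1, 2, 0, -1]
292 [-23, -1, -1, -1, 29, 33, 31, 30, 1, 9, 17, 17, 18, 19, 15, -1, 3, -3, -1, -1, -3, -1, -1, 0]
294 [-27, -2, 0, -1, 0, 27, 26, 26, 0, 1, 12, 18, 19, 17, 18, 1, 1, -1, 0, 0, -1, -1, 2, 0]
296 [-31, 0, 0, 1, 0, -1, 0, -1, -1, -3, 6, 15, 18, 17, 19, 18, 1, -1, 0, 0, 0, -1, 1, -1]
298 [-1, 0, 1, 0, 0, -2, 0, 0, 0, -1, -2, 8, 19, 16, 17, 14, 0, 3, -1, -2, 0, -1, 1, 0]
300 [1, 0, 0, 0, 1, 0, 1, -2, 0, 0, 1, 3, 11, 14, 11, 10, 1, 1, -99, -2, 0, -2, -1, -1]
302 [0, 1, 0, 0, -1, -2, 1, 0, 0, -1, -2, -3, 5, 7, 3, 3, -1, -1, -2, 0, 0, -1, -1, 0]
```

View pics/z4.png

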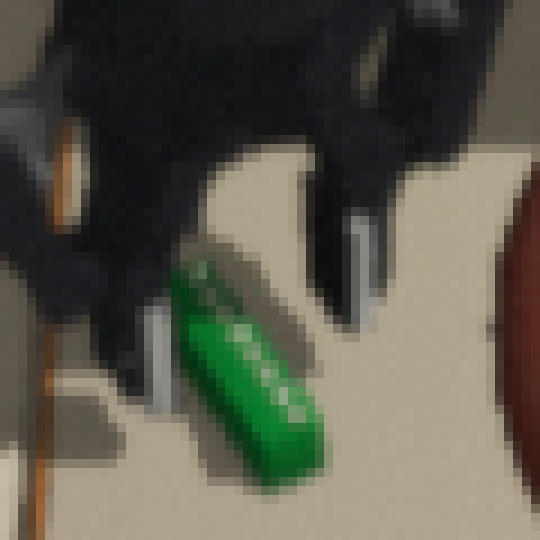

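The fingers straddle the block: left tip at zoom (160,410), right tip at (350,330), tips about 22 mm up. I'll go down another 10 mm and close.

>>> arm_command([
  [0.1,0,-0.6,0,0,0,4.5],
  [0.1,0,-1,0,0,0,4.5],
  [0.1,0,-1,0,0,0,4.5],
  [0.1,0,-1,0,0,0,1],
  [0.1,0,-1,0,0,0,1],
  [0.1,0,-1,0,0,0,1],
  [0.1,0,-1,0,0,0,1],
  [0.1,0,-1,0,0,0,1],
  [0.1,0,-1,0,0,0,1],
], force=40)

```text
t: 8.57
ee_pos: [0.5686, 0.2524, -0.0039]
ee_rot: [0.51, 0.86, 0.0, -0.0]
ft_force: [-0.1, 0.1, 2.8]
grip_width: 0.0148
```

```bash
python3 - <<'E'
from h import *
pose()
p,d=vision.camera("side")
P,u,v=cloud("side",d)
Z=np.full(d.shape,np.nan);Z[v,u]=P[:,2]
print("cols",list(range(254,284,2)))
for r in range(280,304,2): print(r,[int(round(x*1000)) if x==x else -99 for x in Z[r,254:284:2]])
cv2.imwrite("pics/z5.png",cv2.resize(p[250:310,240:300],None,fx=9,fy=9,interpolation=cv2.INTER_NEAREST))
E
```

```text
t 8.57 pos [ 0.5686  0.2524 -0.0039] yaw of y 28.62 z [-0.     0.001 -1.   ] q [ 0.28  0.56  1.57  0.    1.01 -0.22] F [-0.09  0.15  2.78] w 0.0148
cols [254, 256, 258, 260, 262, 264, 266, 268, 270, 272, 274, 276, 278, 280, 282]
280 [62, 63, 64, 65, 61, 60, -1, 36, 42, 48, 46, 0, -2, 2, 0]
282 [65, 59, 58, 59, 57, 55, 2, 32, 40, 44, 36, -1, -1, 1, -1]
284 [60, 58, 52, 54, 51, 42, 17, 26, 32, 37, 29, -1, -1, -2, -2]
286 [55, 34, 45, 48, 45, 40, 17, 20, 26, 32, 23, 22, -1, 0, -1]
288 [-1, 27, 37, 36, 38, 36, 18, 16, 20, 24, 23, 0, -1, 0, 0]
290 [-1, 21, 30, 29, 32, 30, 18, 17, 19, 20, 18, 1, 0, -1, -1]
292 [0, 0, 26, 26, 23, 24, 17, 17, 16, 17, 12, 1, 1, -1, 2]
294 [2, -1, -1, 16, 18, 18, 17, 20, 16, 18, 1, -1, -1, -2, 0]
296 [0, 0, -1, -2, 12, 11, 14, 17, 18, 19, 17, -1, 1, 0, -1]
298 [-1, 0, 0, 1, -1, -1, 5, 17, 20, 17, 18, 0, 0, 1, 1]
300 [0, 0, -3, 0, -1, 1, 2, 10, 14, 13, 8, -1, 0, -1, -1]
302 [1, 2, -2, 2, 0, -2, -1, 3, 7, 6, 7, 1, -1, 0, -2]
```

View pics/z5.png

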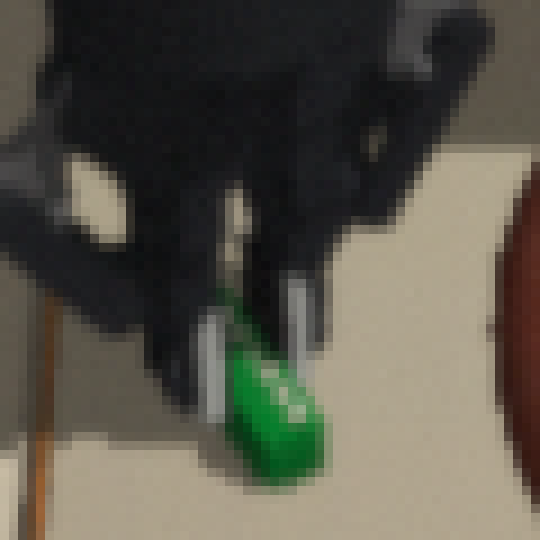

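Gripped: the opening is 14.8 mm and the pads are on both sides of the block at zoom (215,400) and (300,330). I'll lift and carry it to above the holder.

>>> arm_command([
  [0,0,3,0,0,0,1],
  [0,0,7,0,0,0,1],
  [-0.5,-1.5,11,0,0,8,1],
  [-1.8,-5.5,13,0,0,16,1],
  [-3,-9.5,13,0,0,24,1],
  [-4.2,-13.5,13,0,0,32,1],
  [-5.4,-17.5,13,0,0,40,1],
  [-6.3,-20.5,13,0,0,48,1],
  [-6.6,-21.6,13,0,0,56.5,1],
  [-6.6,-21.6,12,0,0,56.5,1],
  [-6.6,-21.6,12,0,0,56.5,1],
  [-6.6,-21.6,12,0,0,56.5,1],
])

```text
t: 10.12
ee_pos: [0.5025, 0.0371, 0.1157]
ee_rot: [0.043, 0.999, 0.0, -0.001]
ft_force: [-0.1, 0.5, 0.2]
grip_width: 0.0149
```

```bash
python3 - <<'E'
from h import *
np.set_printoptions(precision=4,suppress=True)
pose()
for n in("top","side"):
    p,d=vision.camera(n); cv2.imwrite(f"pics/{n}3.png",p)
    g=(p[...,1].astype(int)>p[...,2]+25)&(p[...,1].astype(int)>p[...,0]+18)&(d>0)
    P,u,v=cloud(n,d,g); m=(abs(P[:,0]-.502)<.06)&(abs(P[:,1]-.036)<.05)&(P[:,2]<.17)&(P[:,2]>.08)
    Q=P[m]
    if len(Q)>10: print(n,m.sum(),Q.mean(0),Q.min(0),Q.max(0),cv2.minAreaRect((Q[:,:2]*1000).astype(np.float32)))
    for r in spotter.place_of(n,"block_center")[:3]: print(n,r["location"],r["score"],at_z(n,r["location"],.125))
q=cv2.imread("pics/side3.png");t=cv2.imread("pics/top3.png")
a=cv2.resize(q[120:270,210:360],None,fx=2.66,fy=2.66);b=cv2.resize(t[140:290,200:350],None,fx=2.66,fy=2.66)
cv2.imwrite("pics/z6.png",np.hstack([a,b]))
E
```

```text
t 10.12 pos [0.5025 0.0371 0.1157] yaw of y 85.11 z [-0.002  0.001 -1.   ] q [-0.1   0.17  1.81  0.    1.16 -1.58] F [-0.12  0.53  0.2 ] w 0.0149
top [134.5, 201.8] 0.53 [0.5314 0.3631 0.125 ]
side 122 [0.5044 0.0434 0.1327] [0.4745 0.0271 0.1223] [0.5324 0.0525 0.1395] ((503.4850769042969, 40.79766082763672), (20.09212303161621, 58.87502670288086), 80.62810516357422)
side [288.7, 193.2] 0.68 [0.5116 0.0473 0.125 ]
side [275.6, 353.1] 0.67 [0.5477 0.4826 0.125 ]
```

View pics/z6.png

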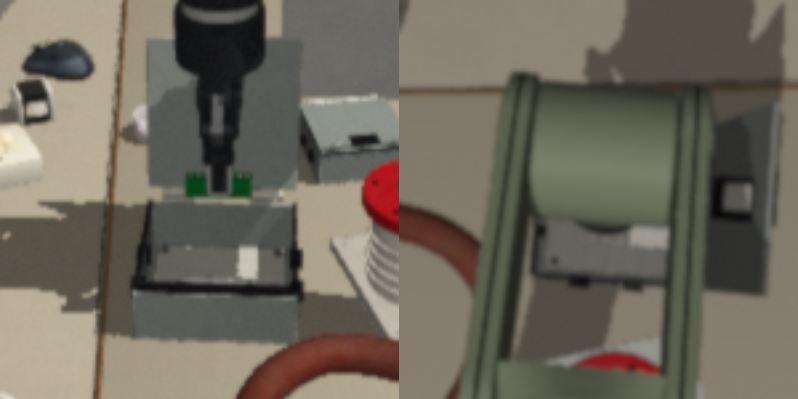

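```bash
python3 - <<'E'
from h import *
np.set_printoptions(precision=4,suppress=True)
p,d=vision.camera("side")
g=(p[...,1].astype(int)>p[...,2]+25)&(p[...,1].astype(int)>p[...,0]+18)&(d>0)
P,u,v=cloud("side",d,g); m=(abs(P[:,0]-.502)<.06)&(abs(P[:,1]-.036)<.05)&(P[:,2]<.17)&(P[:,2]>.08)
ex=np.array([-.0854,-.9963]);ey=np.array([.9963,-.0854]);H=np.array([.502,.0362])
a=(P[m][:,:2]-H)@ex;b=(P[m][:,:2]-H)@ey;z=P[m][:,2]
for r in range(v[m].min(),v[m].max()+1):
    k=v[m]==r
    print(r,k.sum(),"ex med",np.median(a[k]),"ey min/max",b[k].min(),b[k].max(),"z",np.median(z[k]))
cv2.imwrite("pics/z7.png",cv2.resize(p[160:215,260:330],None,fx=10,fy=10,interpolation=cv2.INTER_NEAREST))
p,d=vision.camera("top"); P,u,v=cloud("top",d)
m=(P[:,2]>.15)&(P[:,0]>.38)&(P[:,0]<.6)&(P[:,1]<.02)&(P[:,1]>-.12)
Q=P[m]
for y in np.arange(-.12,.02,.01):
    k=(Q[:,1]>=y)&(Q[:,1]<y+.01); 
    if k.sum(): print(round(y,2),k.sum(),Q[k][:,2].min(),np.median(Q[k][:,2]),Q[k][:,2].max())
E
```

```text
185 5 ex med 0.003949168944165337 ey min/max 0.015764330294751844 0.030456255031202226 z 0.13782038832856397
186 12 ex med -0.00016335428053699866 ey min/max -0.027617277873112432 0.030122646698072197 z 0.13789213031014685
187 16 ex med -0.003824879721990736 ey min/max -0.027695476089978334 0.029630445649724363 z 0.1380629882774659
188 16 ex med -0.008581392799680348 ey min/max -0.027756794423618208 0.029513738469010963 z 0.137784351556483
189 16 ex med -0.00894926915217457 ey min/max -0.027829243596531876 0.029681480845491805 z 0.13509384661313129
190 16 ex med -0.009250933880903724 ey min/max -0.027881410970994926 0.02962594698364534 z 0.13252968419952033
191 16 ex med -0.009223564863967817 ey min/max -0.027937257552075746 0.029830477561964268 z 0.12968664873748043
192 16 ex med -0.009182303565082723 ey min/max -0.027991288962162096 0.029663794804937797 z 0.12678814672754554
193 16 ex med -0.008984931510755426 ey min/max -0.02565238389358631 0.02975216328511642 z 0.12373718013893142
-0.1 65 0.20851358835788997 0.21449029824416077 0.2191367820578067
-0.09 375 0.17061333490316352 0.20917793308014368 0.2199896749585571
-0.08 385 0.15085587846505746 0.18655905074068369 0.2173397831350411
-0.07 181 0.15031863223960562 0.17629007721452689 0.21459376651088155
-0.06 91 0.1918523159549408 0.19629954212615752 0.20884539900023938
-0.05 43 0.17604935383992357 0.1876411995634995 0.19621626210892787
-0.03 49 0.4547322006053962 0.47433834102180156 0.4809700182888213
-0.02 417 0.4570825354439504 0.49172878269400117 0.5255664360477262
-0.01 842 0.41452229201774105 0.5074038454190937 0.5384307260904165
-0.0 699 0.4265582164263589 0.48107447070348197 0.5383594282610217
0.01 408 0.29115363505804376 0.47824398710825067 0.536522198939317
```

View pics/z7.png

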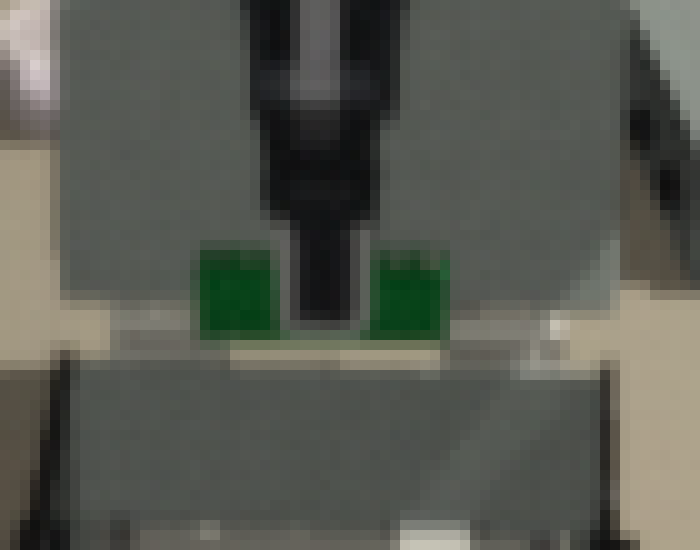

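View pics/side3.png

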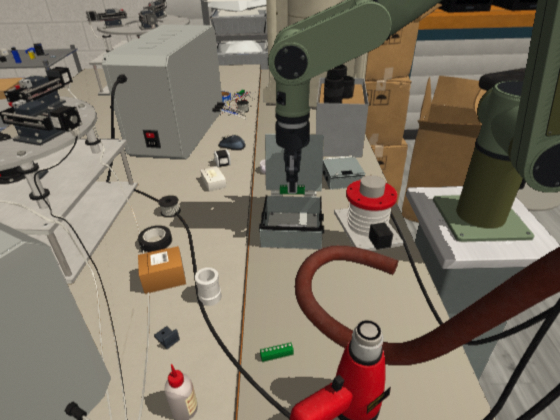

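The links clear the door by a wide margin. The block hangs level, with front faces at zoom (235,290) and (410,295), and sits within 1 mm of the holder centre. I'll lower it in stages.

>>> arm_command([
  [0,-0.1,-3,0,0,0,1],
  [0,-0.1,-6,0,0,0,1],
  [0,-0.1,-8.5,0,0,0,1],
  [0,-0.1,-9.5,0,0,0,1],
  [0,-0.1,-10,0,0,0,1],
  [0,-0.1,-10,0,0,0,1],
  [0,-0.1,-10,0,0,0,1],
])

```text
t: 11.3
ee_pos: [0.5038, 0.0356, 0.0173]
ee_rot: [0.042, 0.999, 0.0, 0.001]
ft_force: [-0.8, 0.3, -0.1]
grip_width: 0.0149
```

```bash
python3 - <<'E'
from h import *
pose()
p,d=vision.camera("side")
cv2.imwrite("pics/z8.png",cv2.resize(p[180:250,255:335],None,fx=9,fy=8,interpolation=cv2.INTER_CUBIC))
E
```

```text
t 11.3 pos [0.5038 0.0356 0.0173] yaw of y 85.14 z [ 0.001  0.    -1.   ] q [-0.1   0.33  1.87  0.    0.94 -1.59] F [-0.76  0.28 -0.11] w 0.0149
```

View pics/z8.png

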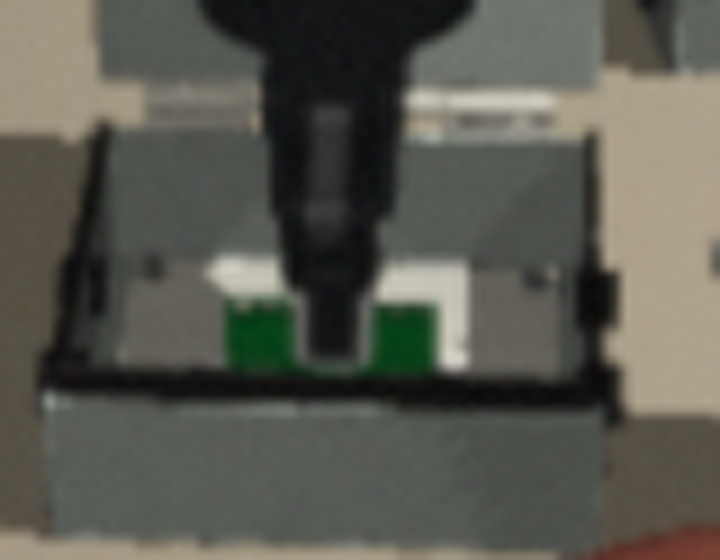

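The block hangs just inside the box, behind the front rim at zoom (330,340), with no contact force. I'll lower further, slowly.

>>> arm_command([
  [-0.1,0.05,-0.5,0,0,0,1],
  [-0.1,0.05,-0.9,0,0,0,1],
  [-0.1,0.05,-1.2,0,0,0,1],
  [-0.1,0.05,-1.3,0,0,0,1],
  [-0.1,0.05,-1.3,0,0,0,1],
])

```text
t: 11.98
ee_pos: [0.5027, 0.0361, 0.0041]
ee_rot: [0.042, 0.999, 0.0, 0.001]
ft_force: [0.4, 0.2, -0.3]
grip_width: 0.0147
```

```bash
python3 - <<'E'
from h import *
pose()
E
```

```text
t 11.97 pos [0.5027 0.0361 0.0041] yaw of y 85.13 z [ 0.001  0.    -1.   ] q [-0.1   0.35  1.87  0.    0.92 -1.59] F [ 0.37  0.18 -0.29] w 0.0147
```

>>> arm_command([
  [0,0,-0.1,0,0,0,1],
  [0,0,-0.2,0,0,0,1],
  [0,0,-0.2,0,0,0,1],
  [0,0,-0.2,0,0,0,1],
])

```text
t: 12.48
ee_pos: [0.5029, 0.0361, 0.0031]
ee_rot: [0.042, 0.999, 0.0, 0.001]
ft_force: [-3.0, 0.6, 6.4]
grip_width: 0.0148
```

```bash
python3 - <<'E'
from h import *
pose()
E
```

```text
t 12.47 pos [0.5029 0.0361 0.0031] yaw of y 85.14 z [ 0.001  0.    -1.   ] q [-0.1   0.35  1.87  0.    0.91 -1.59] F [-3.01  0.63  6.35] w 0.0148
```

Contact at a reading of 3.1 mm puts the block's bottom at 7 mm, which is the holder floor. I'll release and rise.

>>> arm_command([
  [0,0,0.05,0,0,0,2.6],
  [0,0,0.05,0,0,0,2.6],
  [0,0,0.05,0,0,0,2.6],
  [0,0,2,0,0,0,2.6],
  [0,0,5,0,0,0,2.6],
  [0,0,10,0,0,0,2.6],
  [-1,5,14,0,0,0,2.6],
  [-1,11,16,0,0,0,2.6],
  [-1,16,16,0,0,0,2.6],
  [-1,16,16,0,0,0,2.6],
])

```text
t: 13.72
ee_pos: [0.4926, 0.1994, 0.1636]
ee_rot: [0.04, 0.999, 0.001, 0.001]
ft_force: [0.4, -1.0, -0.4]
grip_width: 0.0263
```

```bash
python3 - <<'E'
from h import *
np.set_printoptions(precision=4,suppress=True)
pose()
ex=np.array([-.0854,-.9963]);ey=np.array([.9963,-.0854]);H=np.array([.502,.0362])
for n in("top","side"):
    p,d=vision.camera(n); cv2.imwrite(f"pics/{n}4.png",p)
    g=(p[...,1].astype(int)>p[...,2]+20)&(p[...,1].astype(int)>p[...,0]+15)&(d>0)
    P,u,v=cloud(n,d,g); m=(abs(P[:,0]-.502)<.06)&(abs(P[:,1]-.036)<.05)&(P[:,2]<.06)
    if m.sum()>5:
        Q=P[m];a=(Q[:,:2]-H)@ex;b=(Q[:,:2]-H)@ey;print(n,m.sum(),np.percentile(Q[:,2],[5,50,95]),"ex",a.min(),a.max(),"ey",b.min(),b.max(),cv2.minAreaRect((Q[:,:2]*1000).astype(np.float32)))
q=cv2.imread("pics/side4.png");t=cv2.imread("pics/top4.png")
a=cv2.resize(q[110:260,210:360],None,fx=2.66,fy=2.66);b=cv2.resize(t[140:290,200:350],None,fx=2.66,fy=2.66)
cv2.imwrite("pics/z9.png",np.hstack([a,b]))
E
```

```text
t 13.72 pos [0.4926 0.1994 0.1636] yaw of y 85.45 z [ 0.002  0.001 -1.   ] q [ 0.22  0.17  1.71  0.    1.26 -1.27] F [ 0.43 -1.02 -0.39] w 0.0263
top 100 [0.0224 0.0249 0.0285] ex -0.005816683103278994 0.006423816424392453 ey -0.02748613603574519 0.02772250180063532 ((502.0556640625, 35.67588424682617), (12.21108341217041, 55.23920822143555), 84.58246612548828)
side 101 [0.0222 0.0244 0.0264] ex -0.010980546887746868 0.009032408865830711 ey -0.02738203763779487 0.032627609425853174 ((504.67572021484375, 37.156089782714844), (20.05323028564453, 59.83576202392578), 85.85179138183594)
```

View pics/z9.png

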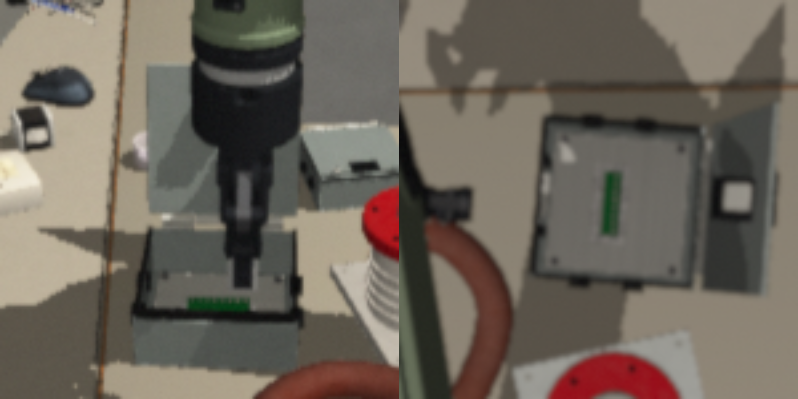

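The block sits upright in the holder. The top view shows it at zoom (611,203) inside the rib outline, and its top measures 25 mm, which is 7 + 18. Next I'll take the closed gripper over and behind the door.

>>> arm_command([
  [0,-2,5,0,0,0,0],
  [0,-7,10,0,0,0,0],
  [-0.2,-13,12.6,0,0,0,0],
  [-0.4,-19,12.6,0,0,0,0],
  [-0.6,-25,12.6,0,0,0,0],
  [-0.8,-31,12.6,0,0,0,0],
  [-0.8,-36.9,12.6,0,0,0,0],
  [-0.8,-36.9,11,0,0,0,0],
  [-0.8,-36.9,8,0,0,0,0],
  [-0.8,-36.9,8,0,0,0,0],
  [-0.8,-36.9,8,0,0,0,0],
])

```text
t: 15.2
ee_pos: [0.4843, -0.1724, 0.2429]
ee_rot: [0.041, 0.999, -0.0, 0.0]
ft_force: [-0.2, 0.4, 0.2]
grip_width: -0.0002
```

```bash
python3 - <<'E'
from h import *
np.set_printoptions(precision=4,suppress=True)
pose()
for n in("top","side"):
    p,d=vision.camera(n); cv2.imwrite(f"pics/{n}5.png",p)
q=cv2.imread("pics/side5.png");t=cv2.imread("pics/top5.png")
a=cv2.resize(q[60:210,210:360],None,fx=2.66,fy=2.66);b=cv2.resize(t[140:290,260:410],None,fx=2.66,fy=2.66)
cv2.imwrite("pics/z10.png",np.hstack([a,b]))
E
```

```text
t 15.2 pos [ 0.4843 -0.1724  0.2429] yaw of y 85.25 z [ 0. -0. -1.] q [-0.51  0.06  1.66 -0.    1.42 -2.  ] F [-0.2   0.38  0.25] w -0.0002
```

View pics/z10.png

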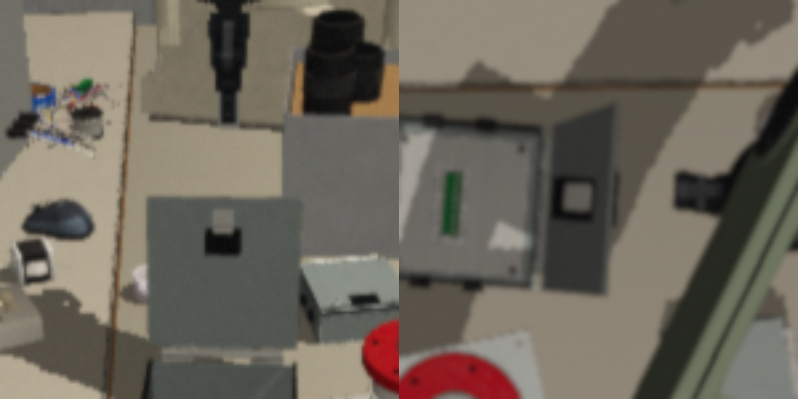

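```bash
python3 - <<'E'
from h import *
np.set_printoptions(precision=4,suppress=True)
p,d=vision.camera("side")
P,u,v=cloud("side",d)
m=(P[:,1]<-.12)&(P[:,1]>-.23)&(abs(P[:,0]-.4843)<.05)&(P[:,2]>.2)
Q=P[m]; 
for r in range(v[m].max()-8,v[m].max()+1): 
    k=v[m]==r; print(r,k.sum(),np.median(Q[k],0),Q[k][:,0].min(),Q[k][:,0].max())
p,d=vision.camera("top"); P,u,v=cloud("top",d)
m=(P[:,1]<-.105)&(P[:,1]>-.22)&(abs(P[:,0]-.4843)<.06)&(P[:,2]>.2)
Q=P[m]; print(Q[:,2].min(),Q[:,1].max()); k=Q[:,1]>-.165; print(Q[k][:40])
print("T",arm.observe()["t"])
E
```

```text
100 8 [ 0.4857 -0.1586  0.2791] 0.47612145715005383 0.494447781429533
101 8 [ 0.4857 -0.1603  0.2758] 0.47602479064234315 0.49435254957370023
102 8 [ 0.4857 -0.1588  0.2736] 0.47623554920449535 0.494460529001825
103 8 [ 0.4855 -0.1602  0.2705] 0.4761003465112173 0.49441417391649994
104 8 [ 0.4854 -0.1597  0.2678] 0.47579281225227454 0.49443917907124146
105 8 [ 0.4856 -0.1602  0.2649] 0.4761636273949119 0.49440146754243874
106 8 [ 0.4854 -0.1608  0.2619] 0.4757851979700147 0.4942533057083261
107 8 [ 0.4851 -0.1658  0.2573] 0.4758673047701154 0.4944032535551781
108 6 [ 0.4852 -0.1644  0.255 ] 0.4785739884051622 0.4918344812324094
0.3083886946572874 -0.10501027475979237
[[ 0.5438 -0.1416  0.5862]
 [ 0.5433 -0.142   0.5885]
 [ 0.5429 -0.1425  0.5903]
 [ 0.5433 -0.1445  0.5881]
 [ 0.5434 -0.1415  0.583 ]
 [ 0.542  -0.1407  0.5888]
 [ 0.5412 -0.1405  0.5926]
 [ 0.5407 -0.141   0.5946]
 [ 0.5407 -0.1421  0.5946]
 [ 0.5414 -0.1443  0.5915]
 [ 0.5427 -0.1477  0.5855]
 [ 0.5442 -0.1422  0.5741]
 [ 0.5429 -0.1415  0.5797]
 [ 0.542  -0.1412  0.5839]
 [ 0.5405 -0.14    0.5906]
 [ 0.5394 -0.1395  0.5952]
 [ 0.5386 -0.1394  0.5989]
 [ 0.5388 -0.1408  0.5981]
 [ 0.5392 -0.1428  0.5958]
 [ 0.5397 -0.1447  0.5935]
 [ 0.5402 -0.1466  0.5915]
 [ 0.5406 -0.1485  0.5894]
 [ 0.5439 -0.1424  0.5699]
 [ 0.542  -0.1406  0.5787]
 [ 0.5411 -0.1404  0.5828]
 [ 0.5398 -0.1396  0.5883]
 [ 0.5388 -0.1392  0.5927]
 [ 0.5376 -0.1384  0.5982]
 [ 0.5373 -0.1391  0.5996]
 [ 0.5377 -0.1409  0.5976]
 [ 0.5376 -0.1419  0.5981]
 [ 0.5378 -0.1434  0.597 ]
 [ 0.538  -0.145   0.5959]
 [ 0.5387 -0.1472  0.593 ]
 [ 0.5388 -0.1486  0.5921]
 [ 0.5443 -0.1423  0.5629]
 [ 0.5408 -0.1382  0.5784]
 [ 0.5398 -0.1379  0.5829]
 [ 0.5401 -0.1395  0.5817]
 [ 0.5392 -0.1393  0.5858]]
T 15.4
```

The tip is 12 mm above the TCP reading and 12 mm thick on each side. Next I'll work out the arc for swinging the door.

```bash
python3 - <<'E'
import numpy as np
p0=np.array([.4843,-.1724,.2429])
for th in [101,95,90,85,80,75,70,65,60,55,50,45,40,35,30,25,20,16,14,12,10,8,6]:
    t=np.radians(th); r=.125+(101-th)/101*.0275; off=.0065
    s=r*np.cos(t)-off*np.sin(t)-.0125; z=.063+r*np.sin(t)+off*np.cos(t)
    if th<60: pass
    P=np.array([.4937+.0854*s,-.0517+.9963*s,z-.012]); print(th,np.round((P-p0)*100,2),np.round(P,4))
E
```

```text
101 [ 0.58  7.81 -7.04] [ 0.4901 -0.0943  0.1725]
95 [ 0.68  9.08 -6.63] [ 0.4911 -0.0816  0.1766]
90 [ 0.78 10.18 -6.39] [ 0.4921 -0.0706  0.179 ]
85 [ 0.87 11.3  -6.25] [ 0.493  -0.0594  0.1804]
80 [ 0.97 12.45 -6.2 ] [ 0.494  -0.0479  0.1809]
75 [ 1.07 13.6  -6.26] [ 0.495  -0.0364  0.1803]
70 [ 1.17 14.76 -6.43] [ 0.496  -0.0248  0.1786]
65 [ 1.27 15.91 -6.7 ] [ 0.497  -0.0133  0.1759]
60 [ 1.37 17.05 -7.07] [ 0.498  -0.0019  0.1722]
55 [ 1.46 18.15 -7.55] [0.4989 0.0091 0.1674]
50 [ 1.55 19.22 -8.13] [0.4998 0.0198 0.1616]
45 [ 1.64 20.25 -8.81] [0.5007 0.0301 0.1548]
40 [ 1.72 21.22 -9.59] [0.5015 0.0398 0.147 ]
35 [  1.8   22.12 -10.46] [0.5023 0.0488 0.1383]
30 [  1.87  22.95 -11.41] [0.503  0.0571 0.1288]
25 [  1.94  23.71 -12.44] [0.5037 0.0647 0.1185]
20 [  1.99  24.37 -13.55] [0.5042 0.0713 0.1074]
16 [  2.03  24.83 -14.48] [0.5046 0.0759 0.0981]
14 [  2.05  25.04 -14.96] [0.5048 0.078  0.0933]
12 [  2.07  25.23 -15.45] [0.505  0.0799 0.0884]
10 [  2.08  25.41 -15.95] [0.5051 0.0817 0.0834]
8 [  2.1   25.57 -16.45] [0.5053 0.0833 0.0784]
6 [  2.11  25.71 -16.97] [0.5054 0.0847 0.0732]
```

>>> arm_command([
  [0.1,1,-4,0,0,0,0],
  [0.3,4,-7,0,0,0,0],
  [0.5,6,-7,0,0,0,0],
  [0.6,7.5,-6.9,0,0,0,0],
  [0.6,8.5,-6.8,0,0,0,0],
  [0.7,9.5,-6.5,0,0,0,0],
  [0.8,10.5,-6.3,0,0,0,0],
  [0.9,11.5,-6.2,0,0,0,0],
  [1,12.5,-6.2,0,0,0,0],
  [1.1,13.6,-6.3,0,0,0,0],
  [1.1,13.6,-6.3,0,0,0,0],
])

```text
t: 16.77
ee_pos: [0.4963, -0.0353, 0.181]
ee_rot: [0.041, 0.999, -0.0, 0.001]
ft_force: [0.5, 0.3, 0.1]
grip_width: 0.0
```

```bash
python3 - <<'E'
from h import *
pose()
for n in("top","side"):
    p,d=vision.camera(n); cv2.imwrite(f"pics/{n}6.png",p)
q=cv2.imread("pics/side6.png");t=cv2.imread("pics/top6.png")
a=cv2.resize(q[90:240,210:360],None,fx=2.66,fy=2.66);b=cv2.resize(t[140:290,230:380],None,fx=2.66,fy=2.66)
cv2.imwrite("pics/z11.png",np.hstack([a,b]))
E
```

```text
t 16.77 pos [ 0.4963 -0.0353  0.181 ] yaw of y 85.35 z [ 0.003 -0.    -1.   ] q [-0.25  0.08  1.77  0.    1.29 -1.74] F [0.49 0.28 0.09] w 0.0
```

View pics/z11.png

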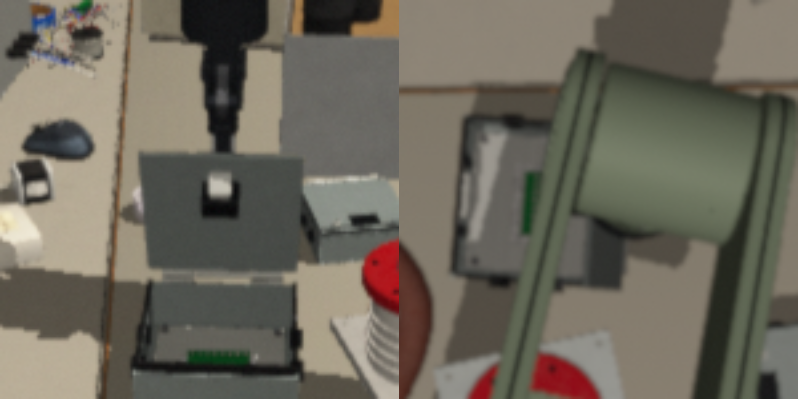

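The door follows, now at about 73°, with its inner face and latch at zoom (221,190). I'll continue along the arc to about 20°.

>>> arm_command([
  [0,1.1,-0.2,0,0,0,0],
  [0.1,2.2,-0.5,0,0,0,0],
  [0.2,3.3,-0.9,0,0,0,0],
  [0.3,4.4,-1.4,0,0,0,0],
  [0.3,5.5,-1.9,0,0,0,0],
  [0.4,6.5,-2.6,0,0,0,0],
  [0.5,7.5,-3.4,0,0,0,0],
  [0.6,8.4,-4.3,0,0,0,0],
  [0.7,9.2,-5.2,0,0,0,0],
  [0.7,10,-6.2,0,0,0,0],
  [0.8,10.7,-7.2,0,0,0,0],
  [0.8,10.7,-7.2,0,0,0,0],
])

```text
t: 18.38
ee_pos: [0.5033, 0.0718, 0.1078]
ee_rot: [0.041, 0.999, 0.0, 0.0]
ft_force: [-0.1, -0.5, -1.0]
grip_width: -0.0002
```

```bash
cat > look.py <<'E'
import sys
from h import *
np.set_printoptions(precision=4,suppress=True)
k=sys.argv[1]; pose()
for n in("top","side"):
    p,d=vision.camera(n); cv2.imwrite(f"pics/{n}{k}.png",p)
    P,u,v=cloud(n,d); hx=np.array([.4947,-.0517]); s=(P[:,:2]-hx)@np.array([.0854,.9963]); w=(P[:,:2]-hx)@np.array([.9963,-.0854])
    m=(s>.02)&(s<.155)&(abs(abs(w)-.05)<.022)&(P[:,2]>.03)&(P[:,2]<.2)
    hue=np.ptp(p[v,u].astype(int),axis=1)<25; m&=hue
    if m.sum()>30:
        f=np.polyfit(s[m],P[m,2],1)
        for _ in range(6):
            r=P[m,2]-np.polyval(f,s[m]); g=abs(r)<.006; f=np.polyfit(s[m][g],P[m,2][g],1)
        print(n,m.sum(),g.sum(),"slope rad",np.arctan(f[0]),"z at hinge",f[1],"(outer face shut: .0655)")
q=cv2.imread(f"pics/side{k}.png");t=cv2.imread(f"pics/top{k}.png")
a=cv2.resize(q[130:280,210:360],None,fx=2.66,fy=2.66);b=cv2.resize(t[140:290,210:360],None,fx=2.66,fy=2.66)
cv2.imwrite(f"pics/zl{k}.png",np.hstack([a,b]))
E
python3 look.py 7
```

```text
t 18.38 pos [0.5033 0.0718 0.1078] yaw of y 85.34 z [ 0.  0. -1.] q [-0.03  0.19  1.81  0.    1.14 -1.52] F [-0.09 -0.47 -1.02] w -0.0002
top 1125 1118 slope rad 0.3532930001796656 z at hinge 0.06498119819376408 (outer face shut: .0655)
side 660 565 slope rad 0.34646158284098166 z at hinge 0.06512645505698697 (outer face shut: .0655)
```

View pics/zl7.png

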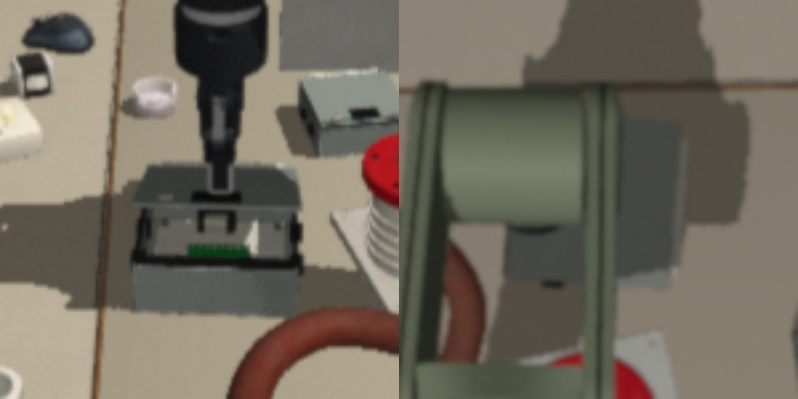

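The door is at 0.35 rad, as planned, and the finger tip is on the cover at zoom (220,190). I'll continue to just before the bolt meets the strike.

>>> arm_command([
  [0,0.4,-0.7,0,0,0,0],
  [0.1,0.7,-1.3,0,0,0,0],
  [0.2,1,-1.9,0,0,0,0],
  [0.2,1.2,-2.4,0,0,0,0],
  [0.2,1.3,-2.6,0,0,0,0],
  [0.2,1.3,-2.6,0,0,0,0],
])

```text
t: 19.23
ee_pos: [0.5059, 0.0845, 0.0826]
ee_rot: [0.041, 0.999, 0.0, 0.001]
ft_force: [-1.0, -0.6, -0.3]
grip_width: 0.0002
```

```bash
python3 look.py 8
```

```text
t 19.23 pos [0.5059 0.0845 0.0826] yaw of y 85.32 z [ 0.002  0.    -1.   ] q [-0.    0.24  1.82  0.    1.09 -1.49] F [-0.96 -0.56 -0.26] w 0.0002
top 1296 1294 slope rad 0.16404485180005654 z at hinge 0.06510615512066716 (outer face shut: .0655)
side 910 846 slope rad 0.1674457341885454 z at hinge 0.06454372336099913 (outer face shut: .0655)
```

View pics/zl8.png

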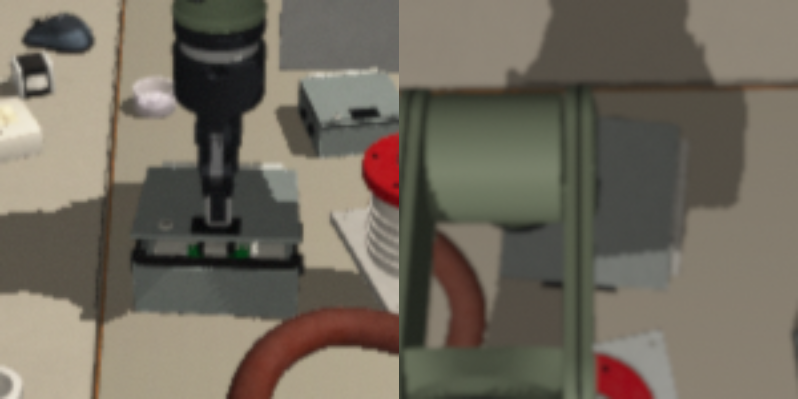

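The door is at 0.165 rad. From here I'll press in small increments and check the force between calls.

>>> arm_command([
  [0,0.1,-0.3,0,0,0,0],
  [0,0.2,-0.6,0,0,0,0],
  [0,0.3,-0.9,0,0,0,0],
  [0,0.3,-1.1,0,0,0,0],
])

```text
t: 19.82
ee_pos: [0.5066, 0.0868, 0.0727]
ee_rot: [0.041, 0.999, -0.001, 0.001]
ft_force: [-2.1, -2.5, 8.6]
grip_width: -0.0
```

```bash
python3 -c "
from h import *
pose()"
```

```text
t 19.82 pos [0.5066 0.0868 0.0727] yaw of y 85.33 z [ 0.003 -0.001 -1.   ] q [ 0.    0.25  1.82 -0.    1.06 -1.49] F [-2.05 -2.48  8.55] w -0.0
```

>>> arm_command([
  [0,0.1,-0.2,0,0,0,0],
  [0,0.1,-0.4,0,0,0,0],
  [0,0.1,-0.5,0,0,0,0],
])

```text
t: 20.2
ee_pos: [0.5067, 0.0874, 0.0681]
ee_rot: [0.041, 0.999, -0.001, 0.001]
ft_force: [-1.7, -2.1, 2.3]
grip_width: -0.0
```

```bash
python3 -c "
from h import *
pose()"
```

```text
t 20.2 pos [0.5067 0.0874 0.0681] yaw of y 85.33 z [ 0.003 -0.002 -1.   ] q [ 0.    0.26  1.82 -0.    1.05 -1.48] F [-1.71 -2.09  2.27] w -0.0
```

>>> arm_command([
  [0,0.05,-0.15,0,0,0,0],
  [0,0.05,-0.3,0,0,0,0],
  [0,0.05,-0.4,0,0,0,0],
])

```text
t: 20.58
ee_pos: [0.5067, 0.0881, 0.0638]
ee_rot: [0.041, 0.999, -0.001, 0.002]
ft_force: [1.3, -0.6, 0.4]
grip_width: 0.0002
```

```bash
python3 -c "
from h import *
pose()"
```

```text
t 20.57 pos [0.5067 0.0881 0.0638] yaw of y 85.32 z [ 0.003 -0.002 -1.   ] q [ 0.    0.27  1.83 -0.    1.05 -1.48] F [ 1.35 -0.61  0.37] w 0.0002
```

>>> arm_command([
  [0,0,-0.1,0,0,0,0],
  [0,0,-0.2,0,0,0,0],
  [0,0,-0.2,0,0,0,0],
])

```text
t: 20.95
ee_pos: [0.5066, 0.0884, 0.0618]
ee_rot: [0.041, 0.999, -0.001, 0.001]
ft_force: [0.3, 1.2, 1.9]
grip_width: 0.0001
```

```bash
python3 look.py 9
```

```text
t 20.95 pos [0.5066 0.0884 0.0618] yaw of y 85.32 z [ 0.003 -0.001 -1.   ] q [ 0.01  0.27  1.83 -0.    1.04 -1.48] F [0.34 1.16 1.85] w 0.0001
top 1316 1312 slope rad 0.020902090638474497 z at hinge 0.06526804043084451 (outer face shut: .0655)
side 1091 1072 slope rad 0.02276166616843621 z at hinge 0.06498184005364126 (outer face shut: .0655)
```

View pics/zl9.png

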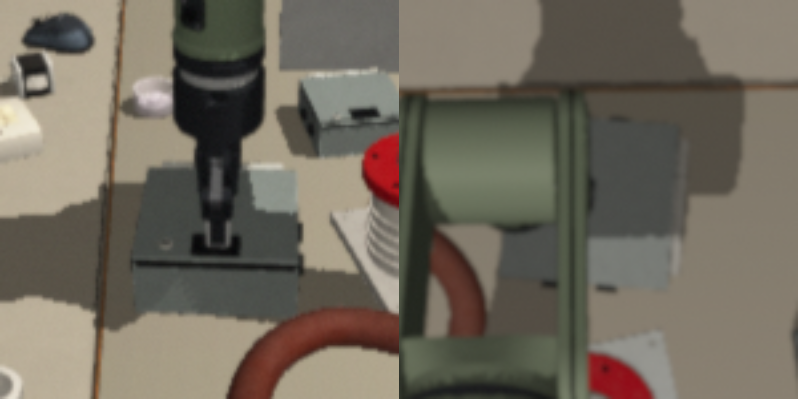

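>>> arm_command([
  [0,0,-0.1,0,0,0,0],
  [0,0,-0.2,0,0,0,0],
  [0,0,-0.2,0,0,0,0],
])

```text
t: 21.42
ee_pos: [0.5067, 0.0885, 0.061]
ee_rot: [0.041, 0.999, -0.0, 0.001]
ft_force: [-3.2, 0.0, 9.9]
grip_width: 0.0002
```

```bash
python3 -c "
from h import *
pose()"
```

```text
t 21.43 pos [0.5067 0.0885 0.061 ] yaw of y 85.33 z [ 0.003 -0.001 -1.   ] q [ 0.01  0.27  1.83 -0.    1.04 -1.48] F [-3.23  0.04  9.94] w 0.0002
```

>>> arm_command([
  [0,0,-0.12,0,0,0,0],
  [0,0,-0.18,0,0,0,0],
  [0,0,-0.18,0,0,0,0],
])

```text
t: 21.8
ee_pos: [0.5067, 0.0885, 0.0608]
ee_rot: [0.041, 0.999, -0.001, 0.001]
ft_force: [-5.8, -0.2, 13.9]
grip_width: -0.0002
```

```bash
python3 look.py 10
```

```text
t 21.8 pos [0.5067 0.0885 0.0608] yaw of y 85.34 z [ 0.002 -0.001 -1.   ] q [ 0.01  0.27  1.83 -0.    1.04 -1.48] F [-5.76 -0.24 13.93] w -0.0002
top 1311 1309 slope rad 0.0164254914053281 z at hinge 0.06509747366884101 (outer face shut: .0655)
side 1086 1070 slope rad 0.016226412810212903 z at hinge 0.06506550870325949 (outer face shut: .0655)
```

>>> arm_command([
  [0,0,-0.18,0,0,0,0],
  [0,0,-0.22,0,0,0,0],
  [0,0,-0.22,0,0,0,0],
])

```text
t: 22.28
ee_pos: [0.5067, 0.0885, 0.0609]
ee_rot: [0.04, 0.999, -0.001, 0.001]
ft_force: [-7.0, 0.1, 17.0]
grip_width: 0.0001
```

```bash
python3 -c "
from h import *
pose()"
```

```text
t 22.27 pos [0.5067 0.0885 0.0609] yaw of y 85.36 z [ 0.002 -0.002 -1.   ] q [ 0.01  0.27  1.83 -0.    1.04 -1.48] F [-6.98  0.12 16.97] w 0.0001
```

The door doesn't move at 17 N, so it is on the stop posts. I'll lift off and check that it stays shut.

>>> arm_command([
  [0,0,1,0,0,0,0],
  [0,0,5,0,0,0,0],
  [0,0,10,0,0,0,0],
  [-1,5,14,0,0,0,0],
  [-2,10,16,0,0,0,0],
  [-2,16,16,0,0,0,0],
  [-2,22,16,0,0,0,0],
  [-2,22,16,0,0,0,0],
])

```text
t: 23.28
ee_pos: [0.4858, 0.3121, 0.2205]
ee_rot: [0.038, 0.999, -0.0, 0.001]
ft_force: [-0.2, -0.1, 0.9]
grip_width: -0.0001
```

```bash
python3 look.py 11
```

```text
t 23.27 pos [0.4858 0.3121 0.2205] yaw of y 85.69 z [ 0.002 -0.001 -1.   ] q [ 0.42  0.21  1.54 -0.    1.39 -1.07] F [-0.24 -0.1   0.87] w -0.0001
top 2057 2051 slope rad 0.018709894190684424 z at hinge 0.0650029493692715 (outer face shut: .0655)
side 639 612 slope rad 0.020430261116630825 z at hinge 0.06472517251154526 (outer face shut: .0655)
```

View pics/zl11.png

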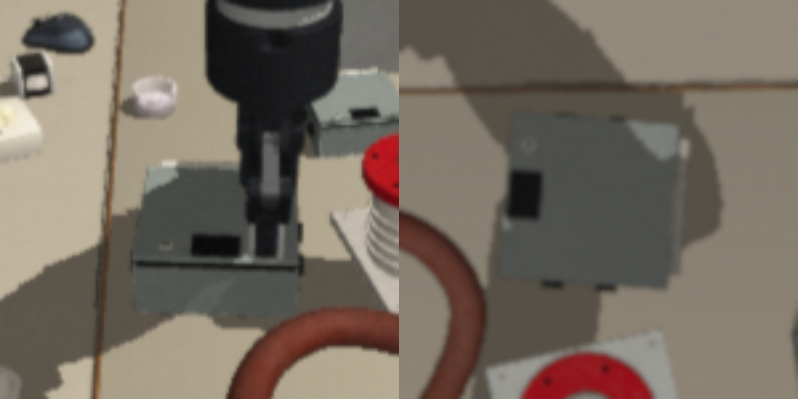

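```bash
python3 look.py 12; python3 - <<'E'
from h import *
for n in("top","side"):
    vision.camera(n)
    for q in("round_cup","white_carton","steel_cup"):
        for r in spotter.place_of(n,q)[:1]: print(n,q,round(r["score"],2),np.round(r["location"],1))
E
```

```text
t 23.38 pos [0.4862 0.3086 0.2203] yaw of y 85.45 z [ 0.001 -0.003 -1.   ] q [ 0.42  0.21  1.54 -0.    1.39 -1.07] F [-0.32 -0.28 -0.31] w -0.0
top 2071 2067 slope rad 0.019658903090835938 z at hinge 0.06499634966873745 (outer face shut: .0655)
side 665 646 slope rad 0.018187486046615617 z at hinge 0.06491738120710829 (outer face shut: .0655)
top round_cup 0.81 [401.8 189.1]
top white_carton 0.72 [371.5 126. ]
top steel_cup 0.79 [192.2 144.5]
side round_cup 0.69 [268.1 169. ]
side white_carton 0.61 [215.1 182.4]
side steel_cup 0.76 [211.3 298.5]
```

View pics/top12.png

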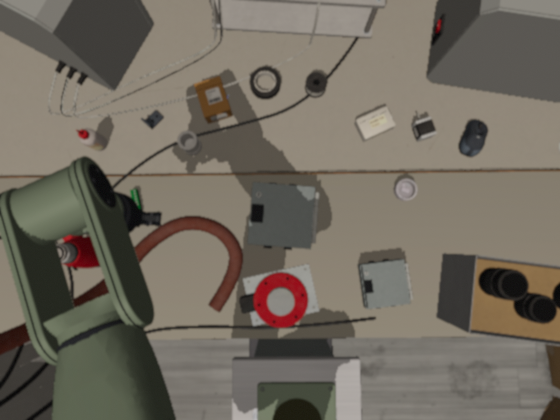

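The top view shows the door shut at (283,215), and the cups, carton and the rest where they were. Handing in.

```bash
python3 -c "
from station import arm
print(arm.close_job())"
```

```text
the job is handed in; nothing more can be done
None
```

The green terminal block is seated upright in the holder and the enclosure door is shut and appears latched. I handed the job in at about 23.5 s of the 70 s allowed.

- **Block:** the rightmost green block measured centred in the holder to about 1 mm. Its top is at 25 mm, which matches the 7 mm holder floor plus the 18 mm block.
- **Door:** I pushed it over with closed fingers and pressed on the latch cover until it sat against a rigid stop. The reading there was 17 N down with about 7 N sideways, roughly 18 N in all. I only read force between moves, so brief peaks in between were not seen.
- **Latch:** after I lifted off, the door stayed at about 0.02 rad in two looks, inside the latched range. I never saw the bolt snap in. I infer it from the rigid stop, the door springing back only about 0.5 mm, and the door holding afterwards. I did not pull on the door to test it.
- **Other things:** the two cups and the carton show at the same image positions as before, within a few pixels. The robot was touching nothing when I handed in.

**Problem on the way:** my first grasp closed on air. In the cameras the fingertips stood about 30 mm higher than the arm's reported position and the given tool size imply. I corrected the heights from the depth images and never found the cause.

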